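# Test the finished modules and stack them

## Task

Test the finished modules one at a time, the largest first: lay each in the tester's nest with its plug end towards the black contact block, push it snug against both the contact block and the two steel side stops so that it sits square, let go of it and hold the green start button fully down for half a second. After its test move each module to the black foam pad and, before testing the next, stack it in one upright column in the middle of the pad, lengthways along the pad, the largest at the bottom and each squarely centred on the one below. Leave the other things on the bench alone.

Things in the scene. Friction and masses are not known exactly. Their poses are not given: they have to be found in the camera images.
- large_mid (a point): the large module, a closed off-white plastic box of 134 x 66 x 50 mm (length, width, height) with plain upright sides; may be absent this time (then None). Point: its centre, half-way up. x along its length towards its plug end (black band on sides and top, brass contacts in the end face; cooling slots at the other end), y across its width, z up.
- medium_mid (a point): the medium module, a closed off-white plastic box of 122 x 56 x 44 mm (length, width, height) with plain upright sides; may be absent this time (then None). Point: its centre, half-way up. x along its length towards its plug end (black band on sides and top, brass contacts in the end face; cooling slots at the other end), y across its width, z up.
- small_mid (a point): the small module, a closed off-white plastic box of 110 x 46 x 38 mm (length, width, height) with plain upright sides; always there. Point: its centre, half-way up. x along its length towards its plug end (black band on sides and top, brass contacts in the end face; cooling slots at the other end), y across its width, z up.
- tester: bench tester, fixed: aluminium plate 230 (x) x 190 (y) x 14 mm; at its +x end a black contact block 34 mm above the plate and behind it a grey box 48 mm above the bench; on its +y side two steel stops 26 mm above the plate, 16 mm thick; green start button in the -x -y corner. Origin: centre of the plate's underside, z up.
- nest (a point): the nest's corner: on the plate's top, 14 mm above the bench, where the planes of contact face and side stops meet. x points into the contact block, y into the side stops. A module that is home has its plug end face at x = 0 and its +y side at y = 0. Contact face: y -90 to 15 mm. Stops: x -28 to 0 and -139 to -94 mm; the gap between is for the fingers that hold a module across its width.
- start_top (a point): centre of the top of the green round start button (30 mm across) on the tester's plate at nest x = -160, y = -113 mm, 22 mm above the plate when up, in a low black housing; pressed straight down; the point goes down with it
- start (a joint): travel of the start button in m: 0 up, 0.006 fully down (0.004 counts as pressed); springs back; 4 N holds it down
- pad_top (a point): centre of the top face of the outgoing pad, a fixed black foam slab 200 x 130 x 12 mm (firm to push on), 12 mm above the bench; x along its length, z up
- reel: solder reel, 62 mm across, 46 mm high, a bystander; origin at the centre of its underside
- flux: small white bottle, 44 mm across, 85 mm high, a bystander; origin at the centre of its underside
- driver: screwdriver lying on the bench, a bystander; origin on its underside
Things that resemble listed ones, but are neither listed nor needed, are in the scene too. What is shaped like the part that bears pad_top but blue or purple is not meant. Leave any purple look-alike of the part that bears small_mid alone.

How it is judged:
By the outcome, as a careful person would: the job done as asked, in the order asked, and still so for the second after the job is handed in, with the robot touching nothing.
Of large, medium only 1 to 2 are there at a start; the rules pass over those that are not, and their reading is None.
At some moment in a run one of small may be knocked a few centimetres aside while the robot is not near it.
Once in a run the grip may slacken for a moment while it holds something.
It also fails if it takes over 210 s, if anything falls off the work surface, if the arm or the gripper's body presses on something with over 40 N, if the wrist force passes 120 N, or if a joint passes its speed limit or range.

## Robot

A 6-joint arm with a two-finger parallel gripper is mounted at the origin on the work surface. World frame = base frame: x ahead of the robot, y to its left, z up, the work surface at z = 0. Lengths are in m, angles in rad, forces in N, time in s.
With the tool pointing down it reaches from about 0.325 to 1 m from the base axis. Payload 5.1 kg.
Tool frame: the origin (TCP) lies midway between the tips of the shut fingers; the grasp point (between the pads) lies 19 mm behind it; z points along the fingers, y is the line along which they close (so a half turn about z gives the same grasp; the last joint's range is limited). The gripper opens to 85 mm and grips with 20 to 120 N. Pads are 22 mm wide; open, the fingers measure 114 mm over their backs; the gripper's body (76 mm by 85 mm) begins 54 mm behind the grasp point. The pads swing forward as they close: fully open they stand 13 mm farther back than shut.
Start: joints at [1.247, 0.124, 1.65, -0, 1.367, -0.083], TCP at [0.155, 0.631, 0.231] pointing down, gripper open.
Joint ranges: [-2.61, 2.61], [-1.02, 2.33], [0.03, 2.71], [-1.35, 4.49], [0.32, 2.68], [-2.91, 2.91]. Speed limits (rad/s): [2.57, 2.57, 3.14, 3.14, 3.14, 3.14].

## Interface

Orientations are given as a rotation vector (axis times angle).
In Python, from cell import env gives the robot as it stands. The module is installed in compiled form; this text tells all that it offers.
- The arm moves only by the tool play_rows, never from a script. Its argument "steps" is a list of rows, each an object of numbers: "x", "y", "z": the shift along the tool's x, y, z in cm; "roll": the turn about the tool's z in rad. A call has 1 to 8 rows; each row is the pose to reach, as a shift and turn from the pose commanded when the call began, along the tool's axes at that moment; what a row does not reach only later rows make up. A row lasts 1/8 s, in which the tool goes at most 62.5 mm and 10.7 degrees, less where a joint would pass 70% of its speed; a pose out of reach is approached as far as the arm can. A call with a gripper value outside its range is refused whole. "jaw" is the closure, from -1 (fully open) to 1 (shut), set as the call begins (left out, the last holds). The fingers move at their own pace and stop on an object; the grip force is fixed at half the most. Time passes only in rows, so rows that repeat a pose let the fingers close. It gives the time, the measured TCP pose, the force, the opening and the grip force at its end, in the units of the state.
- env.sense(): the state, without advancing time (a new reading comes with each control period).
- env.camera(name): name is "scene" or "top" or "wrist"; returns (picture, depth): 384x512x3 uint8, red, green, blue; 384x512 float32, m along the optical axis (not along the pixel's ray), 0 where there is no reading.
- env.camera_info(name): a dict with "fovy" (degrees; the focal length in pixels is half the picture's height over the tangent of half this angle, whatever the lens; pixels are square), "cx", "cy" (the principal point, pixels), "pose" (4x4, takes a point from camera to world coordinates). Camera axes: x right, y down, z forward; pixel columns grow to the right and rows downward; lengths in m; the calibration is good to about 2 mm. The wrist camera is an equidistant fisheye: a pixel r from the principal point sees the ray r / f radians off the axis. A picture is of the moment at which its call begins: read the wrist's pose just before it. camera_info takes no time and is no camera call; for the wrist camera it gives the pose at the moment of the call.
- env.close_job(): hands the job in; it is judged then, once.
The state is a dict: "time": time; "joint_pos": joint angles; "dq": joint speeds; "effort": joint torques, N m; "tcp_pos": TCP position; "orientation": TCP orientation; "wrist_force": force on the tool from outside, world axes, zero at the start; "ft_torque": the same for the moment, N m; "opening": finger opening in m; "grip_force": force on a finger pad.
Only numpy, scipy, OpenCV 4.12 (cv2) and the standard library are available. Lean on these libraries where they do the work, as an engineer would, in place of code of your own. Each camera call takes 0.05 s, during which the arm holds its last target. There are 200 camera calls.

## Working session

There is one attempt and no reset: what is moved stays moved. The work goes in short steps, Python scripts to look and compute and a tool call to move; the robot and the scene stay as the last step left them, time stands still between calls to the robot, and variables do not carry over. Pictures are saved under pics/ and viewed, at most 14 in all, crops included, and the job is handed in when it is done.

Besides the shell and the picture viewer there is one more tool, called after ">>>" as a command line: name --argument value ..., lists and objects as JSON in quotes. play_rows: Moves the arm, as the interface text tells. Its arguments: {"type":"object","properties":{"steps":{"type":"array"},"jaw":{"type":"number"}},"required":["steps"]}

```bash
ls; mkdir -p pics
cat > h.py <<'E'
import numpy as np, cv2
from cell import env
def shot(name,fn=None):
    info=env.camera_info(name); im,d=env.camera(name)
    if fn: cv2.imwrite(fn,im[:,:,::-1])
    return info,im,d
def f(info): return 192/np.tan(np.radians(info['fovy'])/2)
def cloud(info,d):
    F=f(info); v,u=np.mgrid[0:384,0:512]
    P=np.stack([(u-info['cx'])/F*d,(v-info['cy'])/F*d,d],-1)
    T=np.array(info['pose']); W=P@T[:3,:3].T+T[:3,3]; W[d==0]=np.nan
    return W
E
python3 - <<'E'
from h import *
s=env.sense(); print(s)
for n in('top','scene'):
    i,im,d=shot(n); print(i); np.savez(n+'0.npz',im=im,d=d)
    cv2.imwrite(f'pics/{n}0.png',cv2.resize(im[:,:,::-1],(800,600)))
E
```

```text
pics
{'time': 0.0, 'joint_pos': array([ 1.24739942e+00,  1.24496286e-01,  1.65167076e+00,  7.07585225e-06,
        1.36749848e+00, -8.26188957e-02]), 'dq': array([ 0.00123701,  0.00068265, -0.00086548, -0.00067661, -0.00101986,
       -0.00047039]), 'effort': array([-3.70965518e-05, -4.23633456e+01, -3.65441859e+01, -9.96083668e-05,
        7.22924786e-03,  9.08624600e-06]), 'tcp_pos': array([0.15484197, 0.63066046, 0.23006064]), 'orientation': array([-0.37725131, -3.11843027,  0.00318657]), 'wrist_force': array([-0.18064957,  0.0054393 , -0.1420055 ]), 'ft_torque': array([ 0.0660183 , -0.00317523,  0.00667021]), 'grip_force': 0.0, 'opening': 0.08508524708085966}
{'fovy': 47.99375402006304, 'cx': 256.16358520044525, 'cy': 182.85796569075794, 'pose': array([[-0.03275465, -0.97482059,  0.22057187,  0.26393991],
       [-0.99946035,  0.03139943, -0.00964838, -0.1039056 ],
       [ 0.00247961, -0.22076887, -0.975323  ,  1.45471171],
       [ 0.        ,  0.        ,  0.        ,  1.        ]])}
{'fovy': 42.36159012259549, 'cx': 256.22730052917245, 'cy': 191.33644826476362, 'pose': array([[-0.13763658,  0.67657042, -0.72340074,  1.74760743],
       [ 0.99031835,  0.08069165, -0.11295322,  0.0666187 ],
       [-0.01804841, -0.73194352, -0.68112622,  1.14839066],
       [ 0.        ,  0.        ,  0.        ,  1.        ]])}
```

View pics/top0.png

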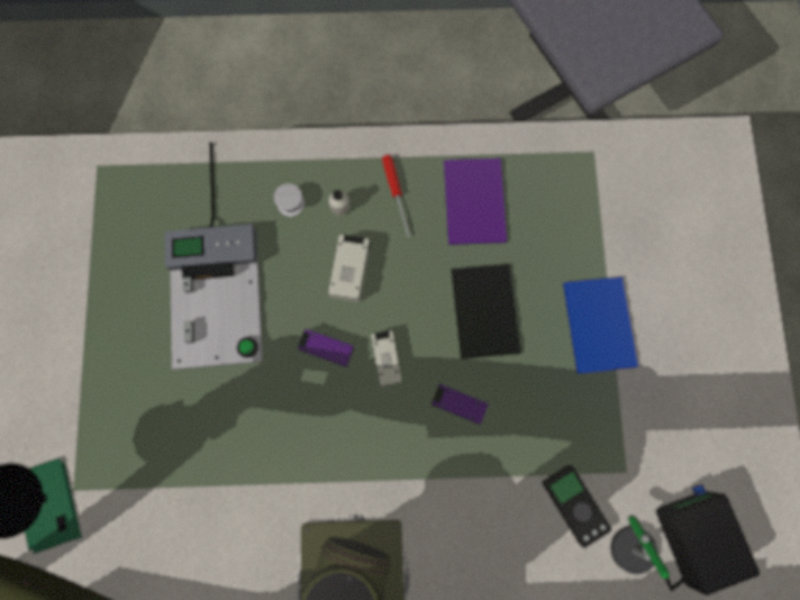

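View pics/scene0.png

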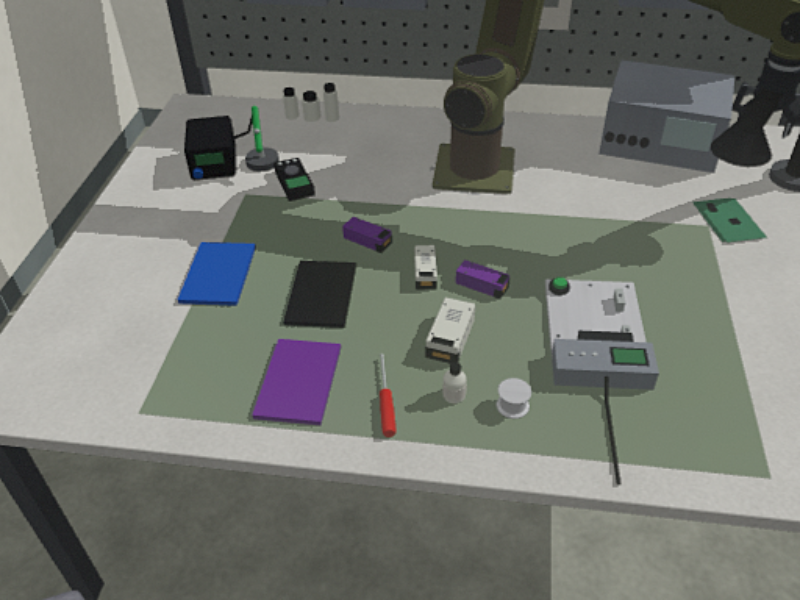

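The top view (800×600) shows the tester around (215,300). The large or medium module is at (349,267) and the small one at (386,357), both with plugs towards image-up (+x). The black pad is at (487,311). Purple and blue look-alikes stand nearby. In the scene view the plug ends face the camera.

```bash
cat >> h.py <<'E'
def rect(P):
    (c,(a,b),t)=cv2.minAreaRect(P.astype(np.float32)*1000)
    if a<b: a,b,t=b,a,t+90
    return np.round(np.array(c),1),round(a,1),round(b,1),round((t+90)%180-90,2)
E
python3 - <<'E'
from h import *
for n in('top','scene'):
    z=np.load(n+'0.npz'); i=env.camera_info(n); W=cloud(i,z['d']); im=z['im'].astype(int)
    x,y,h=W[...,0],W[...,1],W[...,2]
    print(n)
    reg=(x>.25)&(x<.95)&(y>-.6)&(y<.55)
    m=(reg&(h>.03)).astype(np.uint8)
    k,l,st,c=cv2.connectedComponentsWithStats(m)
    for j in range(1,k):
        if st[j,4]<60: continue
        q=l==j; zt=np.percentile(h[q],80)
        t=q&(abs(h-zt)<.005)
        print(st[j,:5],'z',round(zt*1000,1),rect(W[t][:,:2]),im[t].mean(0).round())
    b=reg&(h>.005)&(h<.02)
    m=b.astype(np.uint8); k,l,st,c=cv2.connectedComponentsWithStats(m)
    for j in range(1,k):
        if st[j,4]<500: continue
        q=l==j; print('low',st[j,:5],np.median(h[q])*1000,rect(W[q][:,:2]),im[q].mean(0).round())
    print('bench',np.nanmedian(h[reg])*1000)
E
```

```text
top
[176 117  18  17 235] z 48.2 (array([794.2, 124.5]), 59.3, 58.1, 34.19) [151. 148. 148.]
[211 121  13  15 148] z 82.0 (array([782.5,  12. ]), 20.3, 19.1, -66.66) [60. 61. 54.]
[ 106  143   58   43 1663] z 50.7 (array([660.8, 291.6]), 190.3, 134.6, -86.38) [78. 85. 83.]
[211 150  26  42 792] z 52.5 (array([631.5,  -8.6]), 134.9, 65.8, -11.56) [155. 153. 140.]
[118 205   6  14  77] z 42.4 (array([501.2, 335.4]), 43.6, 14.6, 1.56) [122. 123. 120.]
[191 210  35  24 469] z 40.9 (array([458.8,  45.5]), 110.4, 45.1, 69.7) [71. 44. 87.]
[238 211  19  35 464] z 40.9 (array([433.3, -83.2]), 108.8, 45.6, 8.44) [129. 128. 117.]
[153 216   9  10  66] z 36.9 (array([466.4, 214.1]), 26.8, 26.6, 89.71) [ 37. 103.  52.]
[277 245  36  26 488] z 40.6 (array([ 332.3, -232.9]), 109.2, 46.0, 65.83) [56. 37. 67.]
low [ 284   99   41   60 1983] 12.694800384245308 (array([ 785. , -292.3]), 222.3, 138.6, 0.02) [ 86.  48. 108.]
low [ 108  155   62   83 3005] 13.849920336191701 (array([559. , 283.1]), 270.2, 211.6, 4.09) [150. 147. 147.]
low [ 289  167   48   64 2215] 12.376004510785688 (array([ 529.6, -308
[... 674 characters left out ...]
69. , 295.2]), 191.9, 128.1, -84.51) [101. 110. 110.]
[284 232  15  22 231] z 73.7 (array([787.4,  11.4]), 24.2, 13.6, 56.22) [57. 58. 53.]
[319 242  21  18 287] z 45.8 (array([796.4, 126.8]), 62.0, 58.0, -0.0) [172. 173. 174.]
low [ 115  155   49   42 1295] 11.119966321536667 (array([ 495. , -536.8]), 218.9, 125.7, 0.28) [ 36.  80. 158.]
low [ 182  167   46   42 1505] 10.277074695395516 (array([ 534. , -298.8]), 209.4, 131.3, 3.07) [38. 40. 38.]
low [ 349  179   65   46 1812] 11.881575196928896 (array([537.6, 288.9]), 217.7, 192.3, 3.56) [171. 171. 173.]
low [ 162  217   56   55 2173] 10.862598625244413 (array([ 786.9, -289.5]), 208.4, 133.2, 0.57) [106.  59. 135.]
bench -1.9801077237970865
```

```bash
cat >> h.py <<'E'
from scipy.spatial.transform import Rotation as Rn
NY=np.radians(3.6); NEST=np.array([.620,.338])
def nest(x,y):
    c,s=np.cos(NY),np.sin(NY); return NEST+np.array([c*x-s*y,s*x+c*y])/1000
def go(x,y,z,yawdeg):
    s=env.sense(); R=Rn.from_rotvec(s['orientation']).as_matrix(); p=s['tcp_pos']
    yaw=np.degrees(np.arctan2(-R[1,0],-R[0,0]))
    print('t',round(s['time'],2),'tcp',p.round(4),'yaw',yaw.round(2),'tilt',R[:,2].round(3))
    print('shift cm',(R.T@(np.array([x,y,z])-p)*100).round(2),'roll',round(np.radians((yaw-yawdeg+90)%180-90),4))
E
python3 - <<'E'
from h import *
go(.632,-.007,.08,-11.4); go(.632,-.007,.006,-11.4)
E
```

```text
t 0.1 tcp [0.1548 0.6307 0.2302] yaw -13.79 tilt [-0.001 -0.002 -1.   ]
shift cm [-61.55 -50.53  15.1 ] roll -0.0418
t 0.1 tcp [0.1548 0.6307 0.2302] yaw -13.79 tilt [-0.001 -0.002 -1.   ]
shift cm [-61.55 -50.52  22.5 ] roll -0.0418
```

>>> play_rows --steps '[{"x": -5, "y": -4}, {"x": -10, "y": -8}, {"x": -15, "y": -12.3}, {"x": -20, "y": -16.4}, {"x": -25, "y": -20.5}, {"x": -30, "y": -24.6}, {"x": -35, "y": -28.7}, {"x": -40, "y": -32.8}]' --jaw -1

```text
validation failed for argument at $.st...
```

>>> play_rows --steps '[{"x": -5, "y": -4, "z": 1, "roll": -0.042}, {"x": -10, "y": -8, "z": 3, "roll": -0.042}, {"x": -15, "y": -12.3, "z": 6, "roll": -0.042}, {"x": -19, "y": -16, "z": 9, "roll": -0.042}, {"x": -21.5, "y": -17.7, "z": 12, "roll": -0.042}, {"x": -21.5, "y": -17.7, "z": 12, "roll": -0.042}, {"x": -21.5, "y": -17.7, "z": 12, "roll": -0.042}]'

```text
time: 0.98
tcp_pos: [0.3217, 0.4085, 0.1117]
orientation: [0.312, 3.126, 0.001]
wrist_force: [-1.0, 0.2, -0.5]
opening: 0.0853
grip_force: 0.0
```

Run:
```python
from h import *
go(.632,-.007,.006,-11.4)
i,im,d=shot('wrist'); print(i); cv2.imwrite('pics/w1.png',im[:,:,::-1])
```

```text
t 0.97 tcp [0.3217 0.4085 0.1117] yaw -11.41 tilt [ 0.     0.001 -1.   ]
shift cm [-38.64 -34.59  10.54] roll -0.0002
{'fovy': 65.70646984690485, 'cx': 258.0154540689294, 'cy': 188.21467249013517, 'pose': array([[ 0.19715035,  0.93489521,  0.29513163,  0.24737285],
       [ 0.98037275, -0.18831338, -0.05837243,  0.42361419],
       [ 0.00100513,  0.30084715, -0.95367184,  0.25405056],
       [ 0.        ,  0.        ,  0.        ,  1.        ]])}
```

View pics/w1.png

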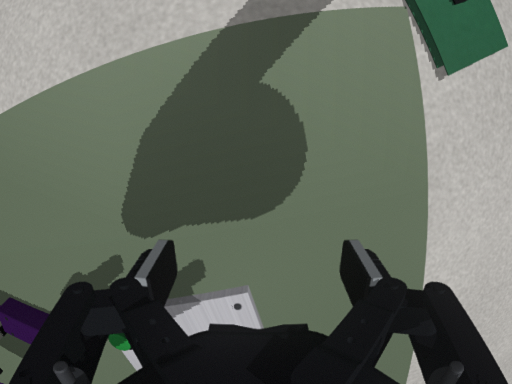

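The wrist view shows the open fingers, with the tester plate corner at about (210,310) and the button at (120,340). The first call was refused, so the arm is low but clear, and I'll carry on to the large module.

>>> play_rows --steps '[{"x": -4.6, "y": -4.1, "z": 0, "roll": 0}, {"x": -9.2, "y": -8.2, "z": 0, "roll": 0}, {"x": -13.8, "y": -12.3, "z": 0, "roll": 0}, {"x": -18.4, "y": -16.4, "z": 0, "roll": 0}, {"x": -23, "y": -20.5, "z": 0, "roll": 0}, {"x": -27.6, "y": -24.6, "z": 0, "roll": 0}, {"x": -32, "y": -28.7, "z": 0, "roll": 0}, {"x": -36, "y": -32, "z": 0, "roll": 0}]' --jaw -1

```text
time: 2.02
tcp_pos: [0.6139, 0.0228, 0.1133]
orientation: [0.309, 3.123, 0.001]
wrist_force: [0.3, 1.6, -0.1]
opening: 0.085
grip_force: 0.0
```

Run:
```python
from h import *
go(.632,-.007,.006,-11.4)
i,im,d=shot('wrist'); cv2.imwrite('pics/w2.png',im[:,:,::-1]);print(i['pose'])
```

```text
t 2.02 tcp [0.6139 0.0228 0.1133] yaw -11.32 tilt [ 0.004  0.    -1.   ]
shift cm [-2.32 -2.58 10.73] roll 0.0014
[[ 0.19548166  0.9341785   0.29849195  0.53903118]
 [ 0.98070674 -0.18654916 -0.05842692  0.03790539]
 [ 0.00110225  0.30415446 -0.95262209  0.2553785 ]
 [ 0.          0.          0.          1.        ]]
```

View pics/w2.png

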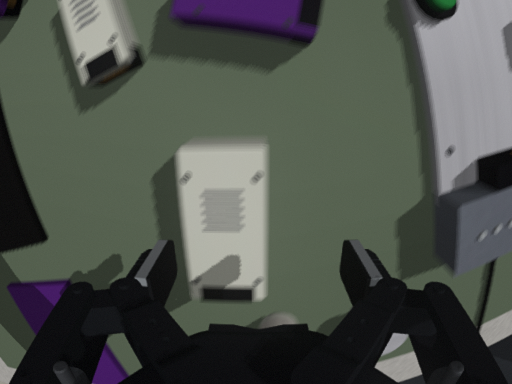

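The large module is at (222,220), square to the fingers, with its plug end at (228,295), away from the robot. I'll centre over it and descend.

>>> play_rows --steps '[{"x": -1.2, "y": -1.3, "z": 0, "roll": 0}, {"x": -2.3, "y": -2.6, "z": 0, "roll": 0}, {"x": -2.3, "y": -2.6, "z": 0, "roll": 0}, {"x": -2.3, "y": -2.6, "z": 3, "roll": 0}, {"x": -2.3, "y": -2.6, "z": 6, "roll": 0}, {"x": -2.3, "y": -2.6, "z": 6, "roll": 0}]'

```text
time: 2.82
tcp_pos: [0.6258, -0.0055, 0.0483]
orientation: [-0.309, -3.12, -0.0]
wrist_force: [-0.0, 0.4, 0.1]
opening: 0.0855
grip_force: 0.0
```

Run:
```python
from h import *
go(.632,-.007,.006,-11.4)
```

```text
t 2.83 tcp [ 0.6258 -0.0055  0.0483] yaw -11.32 tilt [-0.006  0.001 -1.   ]
shift cm [-0.66 -0.02  4.23] roll 0.0014
```

>>> play_rows --steps '[{"x": -0.7, "y": 0, "z": 2, "roll": 0}, {"x": -0.7, "y": 0, "z": 4.2, "roll": 0}, {"x": -0.7, "y": 0, "z": 4.2, "roll": 0}, {"x": -0.7, "y": 0, "z": 4.2, "roll": 0}]'

```text
time: 3.32
tcp_pos: [0.6357, -0.008, 0.0098]
orientation: [0.311, 3.126, 0.0]
wrist_force: [-0.2, -0.8, 0.5]
opening: 0.0851
grip_force: 0.0
```

>>> play_rows --steps '[{"x": 0, "y": 0, "z": 0, "roll": 0}, {"x": 0, "y": 0, "z": 0, "roll": 0}, {"x": 0, "y": 0, "z": 0, "roll": 0}, {"x": 0, "y": 0, "z": 0, "roll": 0}, {"x": 0, "y": 0, "z": 0, "roll": 0}, {"x": 0, "y": 0, "z": 0, "roll": 0}]' --jaw 1

```text
time: 4.08
tcp_pos: [0.6367, -0.0081, 0.0108]
orientation: [0.312, 3.124, 0.0]
wrist_force: [-0.3, 0.7, 5.6]
opening: 0.0651
grip_force: 69.4
```

>>> play_rows --steps '[{"x": 0, "y": 0, "z": -2, "roll": 0}, {"x": 0, "y": 0, "z": -5, "roll": 0}, {"x": 0, "y": 0, "z": -8, "roll": 0}, {"x": 0, "y": 0, "z": -8, "roll": 0}, {"x": 0, "y": 0, "z": -8, "roll": 0}]'

```text
time: 4.7
tcp_pos: [0.6344, -0.0081, 0.0879]
orientation: [-0.312, -3.124, 0.0]
wrist_force: [-0.7, -0.3, -3.0]
opening: 0.0653
grip_force: 68.8
```

Run:
```python
from h import *
p=nest(-67-10,-33-8); print(p); go(*p,.09,3.6); print(env.sense()['wrist_force'])
```

```text
[0.54572635 0.29224603]
t 4.7 tcp [ 0.6344 -0.0081  0.0879] yaw -11.39 tilt [-0.002  0.    -1.   ]
shift cm [14.63 27.69 -0.18] roll -0.2617
[-0.65085695 -0.33264138 -3.02107616]
```

>>> play_rows --steps '[{"x": 2.8, "y": 4.6, "z": 0, "roll": -0.05}, {"x": 5.3, "y": 9.2, "z": 0, "roll": -0.1}, {"x": 7.8, "y": 13.8, "z": 0, "roll": -0.15}, {"x": 10.3, "y": 18.4, "z": 0, "roll": -0.2}, {"x": 12.8, "y": 23, "z": 0, "roll": -0.25}, {"x": 14.3, "y": 27.6, "z": 0, "roll": -0.262}, {"x": 14.3, "y": 27.6, "z": 0, "roll": -0.262}, {"x": 14.3, "y": 27.6, "z": 0, "roll": -0.262}]'

```text
time: 5.7
tcp_pos: [0.5488, 0.29, 0.0873]
orientation: [0.1, -3.137, 0.003]
wrist_force: [0.4, 0.2, -4.4]
opening: 0.065
grip_force: 72.4
```

Run:
```python
from h import *
p=nest(-67-6,-33-8); go(*p,.09,3.6)
i,im,d=shot('wrist'); cv2.imwrite('pics/w3.png',im[:,:,::-1])
i,im,d=shot('top'); W=cloud(i,d)
cv2.imwrite('pics/t3.png',cv2.resize(im[120:270,90:260,::-1],None,fx=4,fy=4,interpolation=2))
```

```text
t 5.7 tcp [0.5488 0.29   0.0873] yaw 3.65 tilt [-0.003 -0.002 -1.   ]
shift cm [-0.11  0.25 -0.27] roll 0.0008
```

View pics/w3.png

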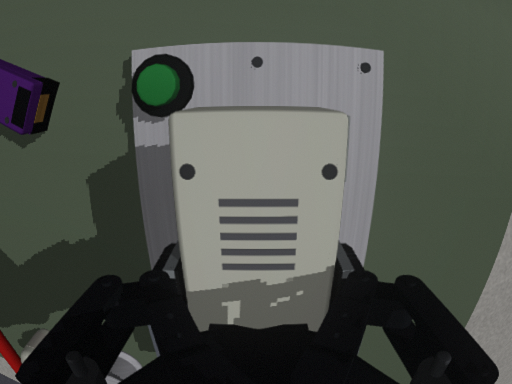

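The large module hangs square over the plate. The button is at (157,84), with plate corners at (133,51) and (383,51). I'll use these to refine the nest pose.

```bash
cat >> h.py <<'E'
def wray(i,u,v,z):
    F=f(i); a=np.array([u-i['cx'],v-i['cy']]); r=np.hypot(*a); th=r/F
    T=np.array(i['pose']); dd=T[:3,:3]@np.array([*(a/r*np.sin(th)),np.cos(th)])
    return (T[:3,3]+dd*(z-T[2,3])/dd[2])[:2]
E
python3 - <<'E'
from h import *
i=env.camera_info('wrist')
im=cv2.imread('pics/w3.png').astype(int)
g=(im[...,1]>im[...,0]+45)&(im[...,1]>im[...,2]+45)&(im[...,1]>80); g[:,260:]=0; g[140:]=0
v,u=np.nonzero(g); print(u.min(),u.max(),v.min(),v.max())
b=wray(i,u.mean(),v.mean(),.036); print('button',b)
for q in((133,51),(383,51),(257,62),(365,68)): print(q,wray(i,*q,.014))
A=wray(i,257,62,.014);B=wray(i,365,68,.014)
a=wray(i,133,51,.014);c=wray(i,383,51,.014)
for p,q in((A,B),(a,c)): print(np.degrees(np.arctan2(*(-(q-p)*[1,-1]))))
E
```

```text
138 174 64 103
button [0.4660713  0.21604146]
(133, 51) [0.43938086 0.18783693]
(383, 51) [0.42756619 0.37619273]
(257, 62) [0.44787229 0.28223768]
(365, 68) [0.44337964 0.36232998]
3.2105516460603836
3.5891899392582243
```

View pics/t3.png

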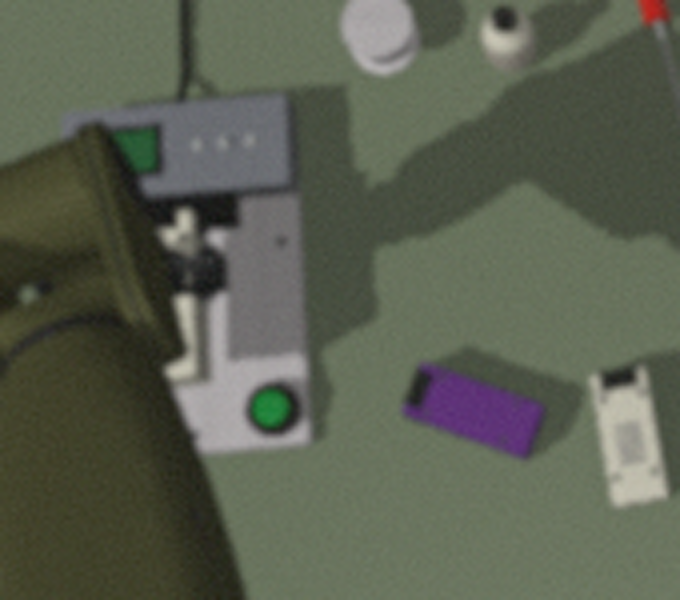

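>>> play_rows --steps '[{"x": 0, "y": 0, "z": 2, "roll": 0}, {"x": 0, "y": 0, "z": 4, "roll": 0}, {"x": 0, "y": 0, "z": 5.3, "roll": 0}, {"x": 0, "y": 0, "z": 6, "roll": 0}, {"x": 0, "y": 0, "z": 6.2, "roll": 0}, {"x": 0, "y": 0, "z": 6.2, "roll": 0}]'

```text
time: 6.55
tcp_pos: [0.5503, 0.2909, 0.0277]
orientation: [-0.099, 3.139, 0.0]
wrist_force: [0.5, -0.1, -2.4]
opening: 0.0654
grip_force: 72.7
```

Run:
```python
from h import *
p=nest(-67+4,-33); go(*p,.025,3.5);print(env.sense()['wrist_force'])
```

```text
t 6.55 tcp [0.5503 0.2909 0.0277] yaw 3.63 tilt [ 0.001  0.    -1.   ]
shift cm [-0.95  0.96  0.28] roll 0.0022
[ 0.46971589 -0.06218804 -2.43912654]
```

>>> play_rows --steps '[{"x": -0.4, "y": 0.4, "z": 0, "roll": 0.002}, {"x": -0.7, "y": 0.7, "z": 0.1, "roll": 0.002}, {"x": -0.7, "y": 0.7, "z": 0.2, "roll": 0.002}, {"x": -0.7, "y": 0.7, "z": 0.25, "roll": 0.002}]'

```text
time: 7.05
tcp_pos: [0.5565, 0.2982, 0.0249]
orientation: [0.096, -3.14, -0.0]
wrist_force: [-1.0, 0.6, -0.5]
opening: 0.0652
grip_force: 73.0
```

>>> play_rows --steps '[{"x": 0, "y": 0.1, "z": 0, "roll": 0}, {"x": 0, "y": 0.2, "z": 0, "roll": 0}, {"x": 0, "y": 0.3, "z": 0, "roll": 0}, {"x": 0, "y": 0.3, "z": 0, "roll": 0}]'

```text
time: 7.55
tcp_pos: [0.5564, 0.3012, 0.0249]
orientation: [-0.096, 3.14, 0.0]
wrist_force: [0.1, -0.1, -2.4]
opening: 0.065
grip_force: 72.9
```

>>> play_rows --steps '[{"x": 0, "y": 0.1, "z": 0, "roll": 0}, {"x": 0, "y": 0.2, "z": 0, "roll": 0}, {"x": 0, "y": 0.2, "z": 0, "roll": 0}]'

```text
time: 7.92
tcp_pos: [0.5563, 0.3014, 0.025]
orientation: [0.096, -3.14, 0.005]
wrist_force: [-0.8, -7.6, 0.9]
opening: 0.0655
grip_force: 73.3
```

>>> play_rows --steps '[{"x": -0.2, "y": 0, "z": 0, "roll": 0}, {"x": -0.4, "y": 0, "z": 0, "roll": 0}, {"x": -0.4, "y": 0, "z": 0, "roll": 0}]'

```text
time: 8.3
tcp_pos: [0.5586, 0.3015, 0.0251]
orientation: [0.096, -3.135, 0.006]
wrist_force: [-8.4, -8.7, 5.8]
opening: 0.0649
grip_force: 74.0
```

>>> play_rows --steps '[{"x": 0, "y": 0, "z": 0, "roll": 0}, {"x": 0, "y": 0, "z": 0, "roll": 0}, {"x": 0, "y": 0, "z": 0, "roll": 0}, {"x": 0, "y": 0, "z": 0, "roll": 0}, {"x": 0, "y": 0, "z": 0, "roll": 0}, {"x": 0, "y": 0, "z": 0, "roll": 0}]' --jaw -1

```text
time: 9.05
tcp_pos: [0.5601, 0.3034, 0.0248]
orientation: [0.096, -3.14, -0.0]
wrist_force: [-0.2, -0.0, 0.3]
opening: 0.0856
grip_force: 0.0
```

>>> play_rows --steps '[{"x": 0, "y": 0.2, "z": 0, "roll": 0}, {"x": 0, "y": 0.4, "z": 0, "roll": 0}, {"x": 0, "y": 0.6, "z": 0, "roll": 0}, {"x": 0, "y": 0.7, "z": 0, "roll": 0}, {"x": 0, "y": 0.7, "z": 0, "roll": 0}]'

```text
time: 9.68
tcp_pos: [0.5597, 0.3104, 0.0248]
orientation: [0.096, -3.14, 0.0]
wrist_force: [-0.8, 0.7, -0.4]
opening: 0.0854
grip_force: 0.0
```

>>> play_rows --steps '[{"x": 0, "y": 0.1, "z": 0, "roll": 0}, {"x": 0, "y": 0.2, "z": 0, "roll": 0}, {"x": 0, "y": 0.3, "z": 0, "roll": 0}, {"x": 0, "y": 0.3, "z": 0, "roll": 0}]'

```text
time: 10.18
tcp_pos: [0.5596, 0.3112, 0.0247]
orientation: [0.096, -3.139, 0.006]
wrist_force: [0.3, -7.9, 2.6]
opening: 0.0856
grip_force: 4.0
```

>>> play_rows --steps '[{"x": 0, "y": -1, "z": 0, "roll": 0}, {"x": 0, "y": -1, "z": -3, "roll": 0}, {"x": 0, "y": -1, "z": -7, "roll": 0}, {"x": 4.5, "y": -1, "z": -7, "roll": 0}, {"x": 9.5, "y": -1, "z": -7, "roll": 0}, {"x": 9.5, "y": -1, "z": -7, "roll": 0}, {"x": 9.5, "y": -1, "z": -7, "roll": 0}]'

```text
time: 11.05
tcp_pos: [0.4659, 0.2978, 0.0954]
orientation: [-0.096, 3.139, 0.001]
wrist_force: [-0.4, 0.1, 0.1]
opening: 0.0852
grip_force: 0.0
```

>>> play_rows --steps '[{"x": 0, "y": 0, "z": 0, "roll": 0}, {"x": 0, "y": 0, "z": 0, "roll": 0}, {"x": 0, "y": 0, "z": 0, "roll": 0}, {"x": 0, "y": 0, "z": 2, "roll": 0}, {"x": 0, "y": 0, "z": 4, "roll": 0}, {"x": 0, "y": 0, "z": 6, "roll": 0}, {"x": 0, "y": 0, "z": 6, "roll": 0}]' --jaw 1

```text
time: 11.92
tcp_pos: [0.4632, 0.2964, 0.0315]
orientation: [0.096, -3.135, 0.004]
wrist_force: [-0.6, 0.5, 0.5]
opening: -0.0001
grip_force: 0.0
```

Run:
```python
from h import *
p=nest(-134-11,-33); go(*p,.035,3.5);print(env.sense()['wrist_force'])
i,im,d=shot('wrist'); cv2.imwrite('pics/w4.png',im[:,:,::-1])
```

```text
t 11.93 tcp [0.4632 0.2964 0.0315] yaw 3.51 tilt [-0.005 -0.003 -1.   ]
shift cm [-1.41 -0.13 -0.36] roll 0.0002
[-0.58521957  0.54439939  0.53754341]
```

View pics/w4.png

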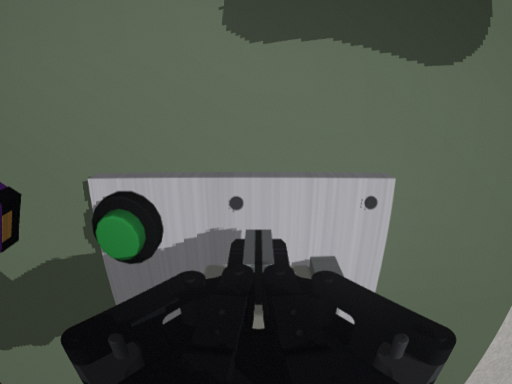

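The shut fingers are behind the module's rear end at (258,245), with the button at (120,235). Now I'll push towards the contact block.

>>> play_rows --steps '[{"x": -0.3, "y": 0, "z": 0, "roll": 0}, {"x": -0.6, "y": 0, "z": 0, "roll": 0}, {"x": -0.9, "y": 0, "z": 0, "roll": 0}, {"x": -1.1, "y": 0, "z": 0, "roll": 0}, {"x": -1.3, "y": 0, "z": 0, "roll": 0}, {"x": -1.3, "y": 0, "z": 0, "roll": 0}]'

```text
time: 12.72
tcp_pos: [0.4747, 0.2981, 0.0346]
orientation: [0.095, -3.131, 0.002]
wrist_force: [-14.2, -0.5, 9.8]
opening: 0.0002
grip_force: 7.0
```

>>> play_rows --steps '[{"x": -0.1, "y": 0, "z": 0, "roll": 0}, {"x": -0.2, "y": 0, "z": 0, "roll": 0}, {"x": -0.3, "y": 0, "z": 0, "roll": 0}, {"x": -0.3, "y": 0, "z": 0, "roll": 0}]'

```text
time: 13.22
tcp_pos: [0.4747, 0.2981, 0.0346]
orientation: [0.095, -3.124, 0.004]
wrist_force: [-25.1, -2.1, 18.3]
opening: -0.0001
grip_force: 13.0
```

>>> play_rows --steps '[{"x": 1, "y": 0, "z": 0, "roll": 0}, {"x": 2, "y": 0, "z": -1, "roll": 0}, {"x": 2, "y": 0, "z": -4, "roll": 0}, {"x": 2, "y": -4, "z": -4, "roll": 0}, {"x": 1.5, "y": -8, "z": -4, "roll": 0}, {"x": 1.5, "y": -8, "z": -4, "roll": 0}, {"x": 1.5, "y": -8, "z": -4, "roll": 0}]'

```text
time: 14.1
tcp_pos: [0.4716, 0.2179, 0.0755]
orientation: [-0.095, 3.139, 0.001]
wrist_force: [-1.0, -0.4, 0.7]
opening: 0.0002
grip_force: 0.0
```

Run:
```python
from h import *
go(.4663,.2155,.04,3.5);i,im,d=shot('wrist')
np.savez('w5.npz',im=im,d=d); 
i,im,d=shot('top'); W=cloud(i,d)
g=(im[...,1]>im[...,0]+30)&(W[...,0]<.5)&(W[...,0]>.43)&(abs(W[...,1]-.215)<.03); print(g.sum())
h=W[...,2]; t=(h>.055)&(h<.075)&(W[...,0]>.45)&(W[...,0]<.65)&(W[...,1]>.25)&(W[...,1]<.36)
print(t.sum(),rect(W[t][:,:2]));
```

```text
t 14.1 tcp [0.4716 0.2179 0.0755] yaw 3.47 tilt [ 0.001  0.001 -1.   ]
shift cm [ 0.55 -0.21  3.55] roll -0.0005
19
242 (array([610.4, 300.7]), 76.7, 64.7, -0.57)
```

>>> play_rows --steps '[{"x": 0.4, "y": -0.2, "z": 1, "roll": 0}, {"x": 0.5, "y": -0.2, "z": 2.5, "roll": 0}, {"x": 0.5, "y": -0.2, "z": 3.8, "roll": 0}, {"x": 0.5, "y": -0.2, "z": 4.5, "roll": 0}, {"x": 0.5, "y": -0.2, "z": 4.9, "roll": 0}, {"x": 0.5, "y": -0.2, "z": 4.9, "roll": 0}]'

```text
time: 14.95
tcp_pos: [0.4656, 0.2155, 0.0294]
orientation: [0.097, -3.134, 0.003]
wrist_force: [-17.4, -5.3, 33.2]
opening: -0.0005
grip_force: 16.2
```

>>> play_rows --steps '[{"x": 0, "y": 0, "z": 0.1, "roll": 0}, {"x": 0, "y": 0, "z": 0.2, "roll": 0}, {"x": 0, "y": 0, "z": 0.2, "roll": 0}, {"x": 0, "y": 0, "z": 0.2, "roll": 0}, {"x": 0, "y": 0, "z": 0.2, "roll": 0}, {"x": 0, "y": 0, "z": 0.2, "roll": 0}, {"x": 0, "y": 0, "z": 0.2, "roll": 0}, {"x": 0, "y": 0, "z": 0.2, "roll": 0}]'

```text
time: 15.95
tcp_pos: [0.4657, 0.2155, 0.0292]
orientation: [0.097, -3.134, 0.003]
wrist_force: [-23.6, -7.6, 44.7]
opening: -0.0001
grip_force: 21.7
```

>>> play_rows --steps '[{"x": 0, "y": 0, "z": -2, "roll": 0}, {"x": 0, "y": 0, "z": -5, "roll": 0}, {"x": 0, "y": 0, "z": -10, "roll": 0}, {"x": 0, "y": 0, "z": -14, "roll": 0}, {"x": 0, "y": 4, "z": -16, "roll": 0}, {"x": 0, "y": 8, "z": -16, "roll": 0}, {"x": 0, "y": 8, "z": -16, "roll": 0}]' --jaw -1

```text
time: 16.82
tcp_pos: [0.4613, 0.2971, 0.1837]
orientation: [-0.101, 3.14, 0.0]
wrist_force: [0.4, -0.8, -0.7]
opening: 0.0856
grip_force: 0.0
```

Run:
```python
from h import *
p=nest(-63,-33);go(*p,.025,3.5);i,im,d=shot('wrist'); print(i['pose'][:,3]); np.savez('w6.npz',im=im,d=d)
cv2.imwrite('pics/w6.png',im[:,:,::-1])
```

```text
t 16.82 tcp [0.4613 0.2971 0.1837] yaw 3.68 tilt [ 0.  0. -1.]
shift cm [-9.79 -0.23 15.87] roll 0.0031
[0.38558025 0.29212358 0.32606553 1.        ]
```

View pics/w6.png

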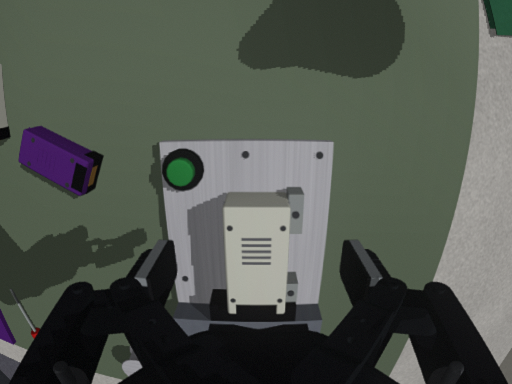

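The module sits snug: its side is against both stops, at (297,210) and (292,290), and its plug end is against the block at about y=308. I'll pick it up again.

>>> play_rows --steps '[{"x": -4, "y": -0.1, "z": 3, "roll": 0}, {"x": -9.7, "y": -0.1, "z": 6, "roll": 0}, {"x": -9.7, "y": -0.1, "z": 8, "roll": 0}, {"x": -9.7, "y": -0.1, "z": 10, "roll": 0}, {"x": -9.7, "y": -0.1, "z": 13, "roll": 0}, {"x": -9.7, "y": -0.1, "z": 15.9, "roll": 0}, {"x": -9.7, "y": -0.1, "z": 15.9, "roll": 0}]'

```text
time: 17.75
tcp_pos: [0.5551, 0.299, 0.0221]
orientation: [0.097, -3.135, 0.003]
wrist_force: [-0.4, -0.4, 0.9]
opening: 0.0852
grip_force: 0.0
```

>>> play_rows --steps '[{"x": 0, "y": 0, "z": 0, "roll": 0}, {"x": 0, "y": 0, "z": 0, "roll": 0}, {"x": 0, "y": 0, "z": 0, "roll": 0}, {"x": 0, "y": 0, "z": 0, "roll": 0}, {"x": 0, "y": 0, "z": 0, "roll": 0}, {"x": 0, "y": 0, "z": 0, "roll": 0}]' --jaw 1

```text
time: 18.5
tcp_pos: [0.5589, 0.3007, 0.027]
orientation: [-0.096, 3.139, 0.001]
wrist_force: [-5.3, -1.9, 5.7]
opening: 0.0648
grip_force: 70.2
```

>>> play_rows --steps '[{"x": 0.5, "y": -0.5, "z": -1, "roll": 0}, {"x": 1, "y": -1, "z": -3, "roll": 0}, {"x": 1, "y": -1, "z": -6, "roll": 0}, {"x": 1, "y": -3, "z": -9, "roll": 0}, {"x": 1, "y": -5, "z": -9, "roll": 0}, {"x": 1, "y": -5, "z": -9, "roll": 0}]'

```text
time: 19.25
tcp_pos: [0.5506, 0.2478, 0.1134]
orientation: [0.093, -3.138, 0.001]
wrist_force: [0.5, -0.2, -4.0]
opening: 0.0652
grip_force: 69.1
```

Run:
```python
from h import *
go(.532,-.3035,.09,3.4);i,im,d=shot('wrist'); cv2.imwrite('pics/w7.png',im[:,:,::-1])
# refine pad from the first pictures by colour
for n in('top','scene'):
    z=np.load(n+'0.npz'); i=env.camera_info(n); W=cloud(i,z['d']); im=z['im'].astype(int)
    m=((im.max(2)<60)&(W[...,0]>.35)&(W[...,0]<.7)&(W[...,1]>-.43)&(W[...,1]<-.18)).astype(np.uint8)
    k,l,st,c=cv2.connectedComponentsWithStats(m); q=l==1+st[1:,4].argmax()
    cs=cv2.convexHull(np.argwhere(q)[:,::-1].astype(np.int32)); r=cv2.minAreaRect(cs); print(n,st[:,4].max(),r)
    F=f(i);T=np.array(i['pose'])
    box=cv2.boxPoints(r) if n=='top' else cv2.approxPolyN(cs,4)[0]
    P=[]
    for u,v in np.array(box).reshape(-1,2):
        dd=T[:3,:3]@np.array([(u-i['cx'])/F,(v-i['cy'])/F,1]); P.append((T[:3,3]+dd*(.012-T[2,3])/dd[2])[:2])
    P=np.array(P); print((P*1000).round(1).tolist(),'mean',P.mean(0)*1000, rect(P))
```

```text
t 19.25 tcp [0.5506 0.2478 0.1134] yaw 3.38 tilt [-0.002 -0.001 -1.   ]
shift cm [  5.11 -54.92   2.39] roll -0.0003
top 194384 ((310.90850830078125, 198.67684936523438), (57.866127014160156, 38.761470794677734), 83.6598129272461)
[[624.8, -230.8], [635.8, -364.7], [435.9, -372.4], [425.8, -242.4]] mean [ 530.55820573 -302.55239883] (array([ 530.8, -303.5]), 202.5, 134.4, 3.34)
scene 194993 ((204.09844970703125, 187.46548461914062), (38.717002868652344, 46.58462905883789), 10.437475204467773)
[[638.1, -227.1], [649.2, -357.9], [442.0, -370.5], [426.6, -239.2]] mean [ 538.97075346 -298.68481284] (array([ 537.9, -298.5]), 214.9, 132.1, 3.5)
```

>>> play_rows --steps '[{"x": 0.7, "y": -5.5, "z": 0, "roll": 0}, {"x": 1.4, "y": -11, "z": 0, "roll": 0}, {"x": 2, "y": -16.5, "z": 0, "roll": 0}, {"x": 2.5, "y": -22, "z": 0, "roll": 0}, {"x": 3, "y": -27.5, "z": 0, "roll": 0}, {"x": 3.5, "y": -33, "z": 0, "roll": 0}, {"x": 4, "y": -38.5, "z": 0, "roll": 0}, {"x": 4.3, "y": -44, "z": 0, "roll": 0}]'

```text
time: 20.3
tcp_pos: [0.5343, -0.1931, 0.1129]
orientation: [0.096, -3.138, -0.003]
wrist_force: [0.5, -0.5, -3.5]
opening: 0.0649
grip_force: 69.5
```

>>> play_rows --steps '[{"x": 0.3, "y": -4, "z": 0, "roll": 0}, {"x": 0.5, "y": -8, "z": 0, "roll": 0}, {"x": 0.5, "y": -11, "z": 0, "roll": 0}, {"x": 0.5, "y": -11, "z": 0, "roll": 0}, {"x": 0.5, "y": -11, "z": 0, "roll": 0}]'

```text
time: 20.92
tcp_pos: [0.5365, -0.3011, 0.1131]
orientation: [0.096, -3.138, -0.003]
wrist_force: [-0.6, -0.3, -2.4]
opening: 0.0655
grip_force: 69.6
```

Run:
```python
from h import *
go(.5365,-.3015,.028,3.4);i,im,d=shot('wrist'); cv2.imwrite('pics/w8.png',im[:,:,::-1]); np.savez('w8.npz',im=im,d=d,pose=i['pose'])
```

```text
t 20.93 tcp [ 0.5365 -0.3011  0.1131] yaw 3.51 tilt [-0.002  0.002 -1.   ]
shift cm [-0.01 -0.05  8.51] roll 0.0019
```

View pics/w8.png

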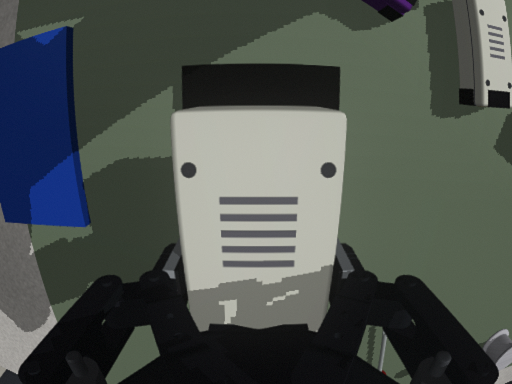

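The module hangs over the pad, whose near corners are at (182,66) and (339,67).

Run:
```python
from h import *
i=env.camera_info('wrist')
im=cv2.imread('pics/w8.png').max(2).astype(int)
for r in(70,80,90): # edge columns of the black pad
    print(r,im[r,176:190].tolist(),im[r,332:346].tolist())
for c in(200,260,320): print(c,im[58:74,c].tolist())
a=wray(i,182,66.5,.012);b=wray(i,339.5,67.5,.012)
w=b-a; print(a,b,np.hypot(*w),np.degrees(np.arctan2(-w[0],w[1])))
y=np.radians(3.4); print('centre',(a+b)/2+.1*np.array([np.cos(y),np.sin(y)]))
```

```text
70 [64, 64, 65, 63, 65, 59, 17, 16, 13, 14, 13, 15, 15, 15] [23, 24, 21, 25, 21, 21, 21, 34, 79, 104, 105, 105, 104, 105]
80 [65, 64, 64, 65, 65, 64, 25, 20, 22, 19, 19, 21, 20, 17] [23, 23, 23, 23, 24, 23, 21, 36, 89, 105, 105, 103, 104, 105]
90 [66, 63, 64, 66, 63, 57, 35, 23, 21, 24, 22, 23, 24, 22] [23, 25, 23, 25, 22, 24, 24, 43, 101, 105, 104, 104, 104, 103]
200 [64, 63, 62, 63, 65, 65, 47, 21, 16, 17, 19, 20, 19, 19, 21, 21]
260 [103, 103, 102, 103, 101, 68, 21, 19, 21, 19, 20, 21, 21, 22, 19, 22]
320 [106, 104, 105, 104, 102, 106, 103, 66, 26, 22, 20, 19, 21, 22, 21, 20]
[ 0.43716472 -0.36924156] [ 0.42954837 -0.2402048 ] 0.12926134160277195 3.37794527673755
centre [ 0.53318052 -0.29879254]
```

>>> play_rows --steps '[{"x": -0.1, "y": 0.15, "z": 2, "roll": 0.002}, {"x": -0.1, "y": 0.15, "z": 5, "roll": 0.002}, {"x": -0.1, "y": 0.15, "z": 7.5, "roll": 0.002}, {"x": -0.1, "y": 0.15, "z": 8.3, "roll": 0.002}, {"x": -0.1, "y": 0.15, "z": 8.6, "roll": 0.002}, {"x": -0.1, "y": 0.15, "z": 8.8, "roll": 0.002}, {"x": -0.1, "y": 0.15, "z": 8.8, "roll": 0.002}]'

```text
time: 21.85
tcp_pos: [0.5387, -0.301, 0.0278]
orientation: [-0.093, 3.139, -0.002]
wrist_force: [-0.5, -0.3, -4.0]
opening: 0.0649
grip_force: 69.6
```

>>> play_rows --steps '[{"x": 0.1, "y": 0.1, "z": 0.1, "roll": 0}, {"x": 0.1, "y": 0.1, "z": 0.2, "roll": 0}, {"x": 0.1, "y": 0.1, "z": 0.3, "roll": 0}, {"x": 0.1, "y": 0.1, "z": 0.3, "roll": 0}]'

```text
time: 22.35
tcp_pos: [0.5373, -0.2999, 0.025]
orientation: [-0.093, 3.14, -0.0]
wrist_force: [-3.5, 0.8, 5.4]
opening: 0.0651
grip_force: 70.6
```

Contact. I'll release, rise and look.

>>> play_rows --steps '[{"x": 0, "y": 0, "z": 0, "roll": 0}, {"x": 0, "y": 0, "z": 0, "roll": 0}, {"x": 0, "y": 0, "z": 0, "roll": 0}, {"x": 0, "y": 0, "z": 0, "roll": 0}, {"x": 0, "y": 0, "z": 0, "roll": 0}]' --jaw -1

```text
time: 22.98
tcp_pos: [0.537, -0.2997, 0.0238]
orientation: [-0.093, 3.14, -0.0]
wrist_force: [0.0, -0.4, 0.4]
opening: 0.0852
grip_force: 0.0
```

>>> play_rows --steps '[{"x": 0, "y": 0, "z": -2, "roll": 0}, {"x": 0, "y": 0, "z": -5, "roll": 0}, {"x": 0, "y": 0, "z": -9, "roll": 0}, {"x": 5, "y": 0, "z": -14, "roll": 0}, {"x": 10, "y": 0, "z": -17, "roll": 0}, {"x": 10, "y": 4, "z": -17, "roll": 0}, {"x": 10, "y": 8, "z": -17, "roll": 0}, {"x": 10, "y": 8, "z": -17, "roll": 0}]'

```text
time: 23.98
tcp_pos: [0.4324, -0.2243, 0.1955]
orientation: [-0.097, 3.138, -0.002]
wrist_force: [0.2, -0.7, 0.5]
opening: 0.0853
grip_force: 0.0
```

Run:
```python
from h import *
go(.4345,-.081,.1,7.8);i,im,d=shot('wrist'); cv2.imwrite('pics/w9.png',im[:,:,::-1]); np.savez('w9.npz',im=im,d=d); 
for n in('top','scene'):
    i,im,d=shot(n); W=cloud(i,d); h=W[...,2]
    def fit(lo,hi,x0,x1,y0,y1,nm):
        m=((h>lo)&(h<hi)&(W[...,0]>x0)&(W[...,0]<x1)&(W[...,1]>y0)&(W[...,1]<y1)&(im.min(2)>45))
        print(n,nm,m.sum(),rect(W[m][:,:2]))
    fit(.055,.075,.4,.66,-.37,-.23,'large'); fit(.032,.048,.33,.56,-.19,-.0,'small')
```

```text
t 23.98 tcp [ 0.4324 -0.2243  0.1955] yaw 3.53 tilt [ 0.002 -0.001 -1.   ]
shift cm [-1.07 14.31  9.53] roll -0.0746
top large 214 (array([ 566.1, -301.5]), 65.9, 62.9, -84.33)
top small 286 (array([424.5, -60.8]), 143.0, 86.9, 42.42)
scene large 498 (array([ 535.8, -298.9]), 139.3, 67.1, 3.03)
scene small 246 (array([387.4, -87.9]), 227.6, 102.5, 55.07)
```

View pics/w9.png

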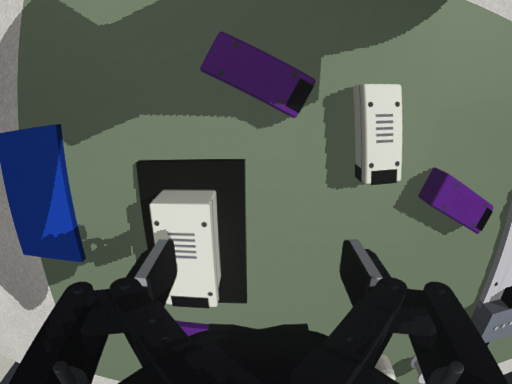

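The wrist view shows the large module lying on the black pad at (185,250), and the small one at (382,135) with its plug end at (377,177), upright and apparently unmoved. I'll get poses from the wrist depth.

```bash
cat >> h.py <<'E'
def wcloud(i,d):
    F=f(i); v,u=np.mgrid[0:384,0:512]; a=u-i['cx'];b=v-i['cy']; r=np.hypot(a,b)+1e-9; th=r/F
    k=np.tan(th)/r*d; P=np.stack([a*k,b*k,d],-1); T=np.array(i['pose'])
    W=P@T[:3,:3].T+T[:3,3]; W[(d==0)]=np.nan; return W
def hist(P,z):
    return rect(P)
E
python3 - <<'E'
from h import *
i=env.camera_info('wrist'); z=np.load('w9.npz'); W=wcloud(i,z['d']); h=W[...,2]; im=z['im'].astype(int)
B=lambda x0,x1,y0,y1:(W[...,0]>x0)&(W[...,0]<x1)&(W[...,1]>y0)&(W[...,1]<y1)
for nm,m in (('bench',B(.3,.55,-.2,-.1)&(h<.01)),('large',B(.44,.64,-.36,-.24)&(h>.056)&(h<.068)),('pad',B(.4,.66,-.4,-.2)&(h>.008)&(h<.016)&(im.max(2)<50)),('small',B(.35,.52,-.15,-.03)&(h>.033)&(h<.043))):
    print(nm,m.sum(),np.median(h[m])*1000,rect(W[m][:,:2]))
b=[wray(i,*q,.012) for q in((138,160),(244,159),(245.5,302))]; print(np.round(b,4),'pad c',(b[0]+b[2])/2)
E
```

```text
bench 14118 -0.22758510299797363 (array([ 425., -150.]), 250.0, 99.9, -0.01)
large 5056 60.97174131448979 (array([ 532.6, -301.8]), 135.8, 66.4, 3.84)
pad 6570 11.060535395462395 (array([ 531.9, -301.6]), 200.8, 130.2, 3.38)
small 3020 37.20234876221795 (array([392.6, -92.6]), 91.5, 46.3, 8.18)
[[ 0.4335 -0.3684]
 [ 0.4266 -0.2425]
 [ 0.6258 -0.2322]] pad c [ 0.52960117 -0.30028827]
```

Run:
```python
from h import *
i=env.camera_info('wrist'); z=np.load('w9.npz'); W=wcloud(i,z['d']); h=W[...,2]
m=(h>.033)&(h<.043)&(W[...,0]>.28)&(W[...,0]<.52)&(W[...,1]>-.16)&(W[...,1]<-.03)
l=cv2.connectedComponents(m.astype(np.uint8))[1]; q=l==l[120,382]
r=rect(W[q][:,:2]); print(q.sum(),r)
go(r[0][0]/1000,r[0][1]/1000,.09,r[3])
```

```text
3790 (array([383.1, -93.8]), 110.6, 46.5, 8.54)
t 24.12 tcp [ 0.4328 -0.2264  0.1949] yaw 3.39 tilt [ 0.001 -0.001 -1.   ]
shift cm [ 4.19 13.54 10.46] roll -0.0898
```

The small module has been knocked aside, to (383,−94) mm. I'll go above it.

>>> play_rows --steps '[{"x": 1.2, "y": 4, "z": 0, "roll": -0.03}, {"x": 2.4, "y": 8, "z": 1, "roll": -0.06}, {"x": 3.6, "y": 12, "z": 3, "roll": -0.09}, {"x": 4.2, "y": 13.5, "z": 6, "roll": -0.09}, {"x": 4.2, "y": 13.5, "z": 9, "roll": -0.09}, {"x": 4.2, "y": 13.5, "z": 9, "roll": -0.09}, {"x": 4.2, "y": 13.5, "z": 9, "roll": -0.09}]'

```text
time: 25.0
tcp_pos: [0.3835, -0.0943, 0.1051]
orientation: [-0.233, 3.132, -0.001]
wrist_force: [0.4, 0.4, 0.7]
opening: 0.0854
grip_force: 0.0
```

Run:
```python
from h import *
i,im,d=shot('wrist'); W=wcloud(i,d); h=W[...,2]
m=(h>.033)&(h<.043)&(W[...,0]>.28)&(W[...,0]<.52)&(W[...,1]>-.17)&(W[...,1]<-.03)
k,l,st,c=cv2.connectedComponentsWithStats(m.astype(np.uint8)); q=l==1+st[1:,4].argmax()
print(q.sum(),rect(W[q][:,:2])); go(.3831+.002,-.0938,.005,8.5)
```

```text
8159 (array([382.9, -91.2]), 110.8, 46.1, 8.48)
t 25.05 tcp [ 0.3838 -0.0944  0.1055] yaw 8.5 tilt [ 0.002 -0.001 -1.   ]
shift cm [-0.12  0.06 10.05] roll 0.0
```

>>> play_rows --steps '[{"x": 0, "y": 0.2, "z": 3, "roll": 0}, {"x": 0, "y": 0.2, "z": 6, "roll": 0}, {"x": 0, "y": 0.2, "z": 8, "roll": 0}, {"x": 0, "y": 0.2, "z": 9.8, "roll": 0}, {"x": 0, "y": 0.2, "z": 9.8, "roll": 0}, {"x": 0, "y": 0.2, "z": 9.8, "roll": 0}]'

```text
time: 25.8
tcp_pos: [0.3836, -0.0922, 0.0073]
orientation: [-0.233, 3.131, -0.002]
wrist_force: [0.3, -0.2, -0.5]
opening: 0.0855
grip_force: 0.0
```

>>> play_rows --steps '[{"x": 0, "y": 0, "z": 0, "roll": 0}, {"x": 0, "y": 0, "z": 0, "roll": 0}, {"x": 0, "y": 0, "z": 0, "roll": 0}, {"x": 0, "y": 0, "z": 0, "roll": 0}, {"x": 0, "y": 0, "z": 0, "roll": 0}, {"x": 0, "y": 0, "z": 0, "roll": 0}]' --jaw 1

```text
time: 26.55
tcp_pos: [0.383, -0.0918, 0.0067]
orientation: [-0.234, 3.132, -0.001]
wrist_force: [-0.3, 0.6, 5.8]
opening: 0.0451
grip_force: 62.9
```

>>> play_rows --steps '[{"x": 0, "y": 0, "z": -2, "roll": 0}, {"x": 0, "y": 0, "z": -5, "roll": 0}, {"x": 0, "y": 0, "z": -8, "roll": 0}, {"x": 0, "y": 0, "z": -8, "roll": 0}, {"x": 0, "y": 0, "z": -8, "roll": 0}]'

```text
time: 27.18
tcp_pos: [0.3813, -0.0911, 0.0844]
orientation: [0.234, -3.131, -0.001]
wrist_force: [0.7, -0.2, -1.7]
opening: 0.0452
grip_force: 62.1
```

```bash
sed -i 's/NY=.*/NY=np.radians(3.5); NEST=np.array([.6191,.3381])/' h.py
python3 - <<'E'
from h import *
p=nest(-55-10,-23-9); go(*p,.09,3.45)
i,im,d=shot('wrist'); cv2.imwrite('pics/w10.png',im[:,:,::-1])
E
```

```text
t 27.18 tcp [ 0.3813 -0.0911  0.0844] yaw 8.55 tilt [-0.002  0.001 -1.   ]
shift cm [-23.14  36.3   -0.56] roll 0.089
```

>>> play_rows --steps '[{"x": -3.3, "y": 5.2, "z": -0.5, "roll": 0.02}, {"x": -6.6, "y": 10.4, "z": -1, "roll": 0.04}, {"x": -9.9, "y": 15.6, "z": -1, "roll": 0.06}, {"x": -13.2, "y": 20.8, "z": -1, "roll": 0.09}, {"x": -16.5, "y": 26, "z": -1, "roll": 0.09}, {"x": -19.8, "y": 31.2, "z": -1, "roll": 0.09}, {"x": -23.1, "y": 36.3, "z": -1, "roll": 0.09}, {"x": -23.1, "y": 36.3, "z": -1, "roll": 0.09}]'

```text
time: 28.22
tcp_pos: [0.5565, 0.3047, 0.0929]
orientation: [0.099, -3.137, 0.001]
wrist_force: [-0.6, -1.5, -1.1]
opening: 0.0451
grip_force: 62.2
```

Run:
```python
from h import *
p=nest(-55-10,-23-9); go(*p,.03,3.45)
i,im,d=shot('wrist'); cv2.imwrite('pics/w11.png',im[:,:,::-1])
```

```text
t 28.23 tcp [0.5565 0.3047 0.0929] yaw 3.61 tilt [-0.003 -0.001 -1.   ]
shift cm [ 0.03 -0.24  6.29] roll 0.0027
```

View pics/w11.png

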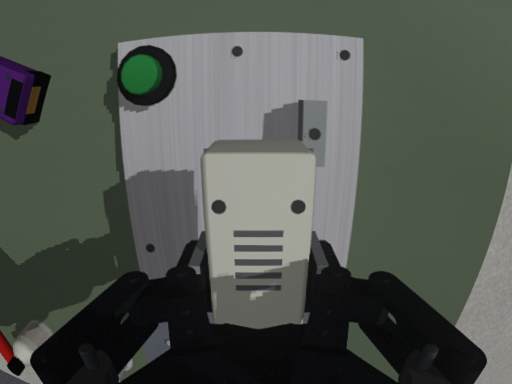

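The small module hangs square over the nest, clear of the side stop at (313,133). I'll lower it.

>>> play_rows --steps '[{"x": 0, "y": -0.2, "z": 2, "roll": 0.002}, {"x": 0, "y": -0.2, "z": 4, "roll": 0.002}, {"x": 0, "y": -0.2, "z": 6, "roll": 0.002}, {"x": 0, "y": -0.2, "z": 6.8, "roll": 0.002}, {"x": 0, "y": -0.2, "z": 6.8, "roll": 0.002}, {"x": 0, "y": -0.2, "z": 6.8, "roll": 0.002}]'

```text
time: 29.02
tcp_pos: [0.5575, 0.3001, 0.0287]
orientation: [-0.09, 3.139, 0.001]
wrist_force: [0.1, -0.3, -0.5]
opening: 0.0451
grip_force: 62.3
```

Run:
```python
from h import *
p=nest(-55,-23); go(*p,.0207,3.5);print(env.sense()['wrist_force'])
```

```text
t 29.02 tcp [0.5575 0.3001 0.0287] yaw 3.28 tilt [ 0.002  0.001 -1.   ]
shift cm [-0.87  1.12  0.8 ] roll -0.0039
[ 0.05071644 -0.29082297 -0.54079829]
```

>>> play_rows --steps '[{"x": -0.2, "y": 0.3, "z": 0.3, "roll": -0.003}, {"x": -0.4, "y": 0.6, "z": 0.5, "roll": -0.003}, {"x": -0.6, "y": 0.8, "z": 0.7, "roll": -0.003}, {"x": -0.6, "y": 0.8, "z": 0.8, "roll": -0.003}, {"x": -0.6, "y": 0.8, "z": 0.8, "roll": -0.003}]'

```text
time: 29.65
tcp_pos: [0.5628, 0.3086, 0.0208]
orientation: [-0.095, 3.139, 0.001]
wrist_force: [-1.9, 0.5, 3.7]
opening: 0.0449
grip_force: 62.8
```

>>> play_rows --steps '[{"x": 0, "y": 0.1, "z": 0, "roll": 0}, {"x": 0, "y": 0.2, "z": 0, "roll": 0}, {"x": 0, "y": 0.3, "z": 0, "roll": 0}, {"x": 0, "y": 0.4, "z": 0, "roll": 0}, {"x": 0, "y": 0.4, "z": 0, "roll": 0}]'

```text
time: 30.28
tcp_pos: [0.5631, 0.3118, 0.0208]
orientation: [-0.095, 3.138, -0.001]
wrist_force: [-0.6, -2.7, 5.4]
opening: 0.0453
grip_force: 63.1
```

>>> play_rows --steps '[{"x": -0.1, "y": 0, "z": 0, "roll": 0}, {"x": -0.2, "y": 0, "z": 0, "roll": 0}, {"x": -0.3, "y": 0, "z": 0, "roll": 0}, {"x": -0.4, "y": 0, "z": 0, "roll": 0}, {"x": -0.4, "y": 0, "z": 0, "roll": 0}]'

```text
time: 30.9
tcp_pos: [0.5653, 0.3119, 0.0208]
orientation: [0.095, -3.138, 0.002]
wrist_force: [-6.9, -4.4, 9.9]
opening: 0.0452
grip_force: 63.8
```

>>> play_rows --steps '[{"x": 0, "y": 0, "z": 0, "roll": 0}, {"x": 0, "y": 0, "z": 0, "roll": 0}, {"x": 0, "y": 0, "z": 0, "roll": 0}, {"x": 0, "y": 0, "z": 0, "roll": 0}, {"x": 0, "y": 0, "z": 0, "roll": 0}, {"x": 0, "y": 0, "z": 0, "roll": 0}]' --jaw -1

```text
time: 31.65
tcp_pos: [0.5661, 0.3124, 0.0198]
orientation: [-0.095, 3.14, -0.0]
wrist_force: [0.2, 1.7, 0.1]
opening: 0.0853
grip_force: 0.0
```

>>> play_rows --steps '[{"x": 0, "y": 0.4, "z": 0, "roll": 0}, {"x": 0, "y": 0.8, "z": 0, "roll": 0}, {"x": 0, "y": 1.2, "z": 0, "roll": 0}, {"x": 0, "y": 1.5, "z": 0, "roll": 0}, {"x": 0, "y": 1.7, "z": 0, "roll": 0}, {"x": 0, "y": 1.7, "z": 0, "roll": 0}]'

```text
time: 32.4
tcp_pos: [0.5651, 0.3295, 0.0198]
orientation: [-0.095, 3.14, -0.0]
wrist_force: [0.4, -0.4, 0.2]
opening: 0.0856
grip_force: 0.0
```

>>> play_rows --steps '[{"x": 0, "y": 0.1, "z": 0, "roll": 0}, {"x": 0, "y": 0.2, "z": 0, "roll": 0}, {"x": 0, "y": 0.3, "z": 0, "roll": 0}, {"x": 0, "y": 0.3, "z": 0, "roll": 0}]'

```text
time: 32.9
tcp_pos: [0.5649, 0.3317, 0.0198]
orientation: [0.095, -3.14, 0.002]
wrist_force: [0.9, -4.0, 1.8]
opening: 0.0856
grip_force: 1.9
```

>>> play_rows --steps '[{"x": 0, "y": 0.1, "z": 0, "roll": 0}, {"x": 0, "y": 0.15, "z": 0, "roll": 0}, {"x": 0, "y": 0.15, "z": 0, "roll": 0}]'

```text
time: 33.28
tcp_pos: [0.5649, 0.3316, 0.0197]
orientation: [0.095, -3.139, 0.006]
wrist_force: [0.6, -9.2, 3.4]
opening: 0.0854
grip_force: 4.5
```

>>> play_rows --steps '[{"x": 0, "y": -1, "z": 0, "roll": 0}, {"x": 0, "y": -2.1, "z": 0, "roll": 0}, {"x": 0, "y": -2.2, "z": -3, "roll": 0}, {"x": 0, "y": -2.2, "z": -6, "roll": 0}, {"x": 4, "y": -2.2, "z": -6, "roll": 0}, {"x": 8, "y": -2.2, "z": -6, "roll": 0}, {"x": 8, "y": -2.2, "z": -6, "roll": 0}, {"x": 8, "y": -2.2, "z": -6, "roll": 0}]'

```text
time: 34.28
tcp_pos: [0.487, 0.3072, 0.0803]
orientation: [-0.095, 3.139, 0.001]
wrist_force: [-0.3, -0.3, 0.5]
opening: 0.0852
grip_force: 0.0
```

>>> play_rows --steps '[{"x": 0, "y": 0, "z": 0, "roll": 0}, {"x": 0, "y": 0, "z": 0, "roll": 0}, {"x": 0, "y": 0, "z": 0, "roll": 0}, {"x": 0, "y": 0, "z": 2, "roll": 0}, {"x": 0, "y": 0, "z": 4, "roll": 0}, {"x": 0, "y": 0, "z": 5.2, "roll": 0}, {"x": 0, "y": 0, "z": 5.2, "roll": 0}]' --jaw 1

```text
time: 35.15
tcp_pos: [0.4849, 0.3063, 0.0256]
orientation: [0.094, -3.137, 0.003]
wrist_force: [0.1, 0.7, 0.8]
opening: -0.0
grip_force: 0.0
```

Run:
```python
from h import *
p=nest(-110-12,-23); go(*p,.028,3.5)
```

```text
t 35.15 tcp [0.4849 0.3063 0.0256] yaw 3.45 tilt [-0.004 -0.002 -1.   ]
shift cm [-1.39  0.05 -0.25] roll -0.0009
```

>>> play_rows --steps '[{"x": -0.3, "y": 0, "z": 0, "roll": 0}, {"x": -0.6, "y": 0, "z": 0, "roll": 0}, {"x": -0.9, "y": 0, "z": 0, "roll": 0}, {"x": -1.1, "y": 0, "z": 0, "roll": 0}, {"x": -1.3, "y": 0, "z": 0, "roll": 0}, {"x": -1.3, "y": 0, "z": 0, "roll": 0}]'

```text
time: 35.9
tcp_pos: [0.4983, 0.3078, 0.0277]
orientation: [0.094, -3.138, 0.001]
wrist_force: [-4.8, -0.1, 3.3]
opening: -0.0001
grip_force: 2.4
```

>>> play_rows --steps '[{"x": -0.1, "y": 0, "z": 0, "roll": 0}, {"x": -0.2, "y": 0, "z": 0, "roll": 0}, {"x": -0.3, "y": 0, "z": 0, "roll": 0}, {"x": -0.3, "y": 0, "z": 0, "roll": 0}]'

```text
time: 36.4
tcp_pos: [0.4982, 0.3077, 0.0274]
orientation: [0.094, -3.13, 0.003]
wrist_force: [-15.4, -0.7, 11.7]
opening: 0.0001
grip_force: 7.8
```

>>> play_rows --steps '[{"x": 1, "y": 0, "z": 0, "roll": 0}, {"x": 2, "y": 0, "z": -2, "roll": 0}, {"x": 2.5, "y": -1, "z": -5, "roll": 0}, {"x": 3, "y": -5, "z": -5, "roll": 0}, {"x": 4, "y": -9, "z": -5, "roll": 0}, {"x": 4, "y": -9, "z": -5, "roll": 0}, {"x": 4, "y": -9, "z": -5, "roll": 0}]'

```text
time: 37.28
tcp_pos: [0.4682, 0.2159, 0.0781]
orientation: [-0.094, 3.139, 0.001]
wrist_force: [-0.3, 0.1, 0.6]
opening: 0.0002
grip_force: 0.0
```

Run:
```python
from h import *
go(.4663,.2155,.025,3.5)
```

```text
t 37.27 tcp [0.4682 0.2159 0.0781] yaw 3.42 tilt [ 0.001  0.001 -1.   ]
shift cm [ 0.2  -0.03  5.31] roll -0.0013
```

>>> play_rows --steps '[{"x": 0.2, "y": 0, "z": 1.5, "roll": 0}, {"x": 0.2, "y": 0, "z": 3, "roll": 0}, {"x": 0.2, "y": 0, "z": 4.2, "roll": 0}, {"x": 0.2, "y": 0, "z": 4.8, "roll": 0}, {"x": 0.2, "y": 0, "z": 5.2, "roll": 0}, {"x": 0.2, "y": 0, "z": 5.2, "roll": 0}]'

```text
time: 38.02
tcp_pos: [0.465, 0.2159, 0.0295]
orientation: [0.095, -3.134, 0.002]
wrist_force: [-17.8, -5.1, 31.9]
opening: 0.0001
grip_force: 15.8
```

>>> play_rows --steps '[{"x": 0, "y": 0, "z": 0, "roll": 0}, {"x": 0, "y": 0, "z": 0, "roll": 0}, {"x": 0, "y": 0, "z": 0, "roll": 0}, {"x": 0, "y": 0, "z": 0, "roll": 0}, {"x": 0, "y": 0, "z": 0, "roll": 0}, {"x": 0, "y": 0, "z": 0, "roll": 0}, {"x": 0, "y": 0, "z": 0, "roll": 0}]'

```text
time: 38.9
tcp_pos: [0.465, 0.2158, 0.0295]
orientation: [0.095, -3.135, 0.002]
wrist_force: [-16.5, -5.6, 30.7]
opening: 0.0003
grip_force: 15.4
```

>>> play_rows --steps '[{"x": 0, "y": 0, "z": -2, "roll": 0}, {"x": 0, "y": 0, "z": -5, "roll": 0}, {"x": 0, "y": 0, "z": -10, "roll": 0}, {"x": 0, "y": 0, "z": -14, "roll": 0}, {"x": 0, "y": 4, "z": -16, "roll": 0}, {"x": 0, "y": 8, "z": -16, "roll": 0}, {"x": 0, "y": 8, "z": -16, "roll": 0}]' --jaw -1

```text
time: 39.78
tcp_pos: [0.4608, 0.2974, 0.1859]
orientation: [-0.099, 3.14, 0.001]
wrist_force: [0.3, -0.4, -0.8]
opening: 0.0853
grip_force: 0.0
```

Run:
```python
from h import *
p=nest(-55,-23);go(*p,.0207,3.5);i,im,d=shot('wrist')
W=wcloud(i,d); h=W[...,2]
m=(h>.047)&(h<.057)&(W[...,0]>.48)&(W[...,0]<.64)&(W[...,1]>.25)&(W[...,1]<.4)&(im.min(2)>60)
k,l,st,c=cv2.connectedComponentsWithStats(m.astype(np.uint8)); q=l==1+st[1:,4].argmax(); print(rect(W[q][:,:2]),np.round(p*1000,1))
cv2.imwrite('pics/w12.png',cv2.resize(im[130:340,140:360,::-1],None,fx=2.7,fy=2.7,interpolation=2))
```

```text
t 39.77 tcp [0.4608 0.2974 0.1859] yaw 3.63 tilt [ 0.  0. -1.]
shift cm [-10.54   0.77  16.52] roll 0.0022
(array([564.3, 312.2]), 110.7, 46.1, 3.22) [565.6 311.8]
```

View pics/w12.png

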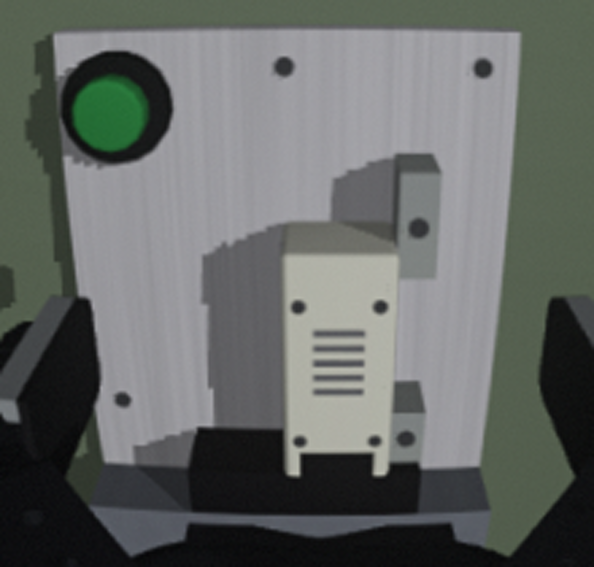

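The small module is home: its side touches both stops, at (400,260) and (395,420), and its plug end is at the block. I'll pick it up.

>>> play_rows --steps '[{"x": -5, "y": 0.4, "z": 3, "roll": 0.002}, {"x": -10.4, "y": 0.75, "z": 6, "roll": 0.002}, {"x": -10.4, "y": 0.75, "z": 9, "roll": 0.002}, {"x": -10.4, "y": 0.75, "z": 12, "roll": 0.002}, {"x": -10.4, "y": 0.75, "z": 14.5, "roll": 0.002}, {"x": -10.4, "y": 0.75, "z": 16.4, "roll": 0.002}, {"x": -10.4, "y": 0.75, "z": 16.4, "roll": 0.002}, {"x": -10.4, "y": 0.75, "z": 16.4, "roll": 0.002}]'

```text
time: 40.83
tcp_pos: [0.5651, 0.3093, 0.0228]
orientation: [-0.091, 3.139, 0.001]
wrist_force: [0.3, -0.2, 0.2]
opening: 0.0851
grip_force: 0.0
```

>>> play_rows --steps '[{"x": 0, "y": 0, "z": 0, "roll": 0}, {"x": 0, "y": 0, "z": 0, "roll": 0}, {"x": 0, "y": 0, "z": 0, "roll": 0}, {"x": 0, "y": 0, "z": 0, "roll": 0}, {"x": 0, "y": 0, "z": 0, "roll": 0}, {"x": 0, "y": 0, "z": 0, "roll": 0}]' --jaw 1

```text
time: 41.58
tcp_pos: [0.5648, 0.3096, 0.0231]
orientation: [-0.092, 3.139, 0.001]
wrist_force: [-1.9, -0.8, 6.0]
opening: 0.0448
grip_force: 64.2
```

>>> play_rows --steps '[{"x": 0.5, "y": -0.5, "z": -1, "roll": 0}, {"x": 1, "y": -1, "z": -3, "roll": 0}, {"x": 1, "y": -1, "z": -6, "roll": 0}, {"x": 1, "y": -3, "z": -10, "roll": 0}, {"x": 1, "y": -5, "z": -14, "roll": 0}, {"x": 1, "y": -5, "z": -14, "roll": 0}]'

```text
time: 42.32
tcp_pos: [0.5594, 0.2583, 0.1665]
orientation: [-0.089, 3.133, 0.004]
wrist_force: [1.2, -0.8, -1.6]
opening: 0.0453
grip_force: 63.7
```

Run:
```python
from h import *
go(.5325,-.3005,.16,3.6)
```

```text
t 42.33 tcp [0.5594 0.2583 0.1665] yaw 3.25 tilt [ 0.008  0.002 -1.   ]
shift cm [  5.85 -55.64   0.49] roll -0.0062
```

>>> play_rows --steps '[{"x": 0.7, "y": -5.5, "z": 0, "roll": -0.002}, {"x": 1.4, "y": -11, "z": 0, "roll": -0.002}, {"x": 2.1, "y": -16.5, "z": 0, "roll": -0.002}, {"x": 2.7, "y": -22, "z": 0, "roll": -0.002}, {"x": 3.3, "y": -27.5, "z": 0, "roll": -0.002}, {"x": 4, "y": -33, "z": 0, "roll": -0.002}, {"x": 4.5, "y": -38.5, "z": 0, "roll": -0.002}, {"x": 4.9, "y": -44, "z": 0, "roll": -0.002}]'

```text
time: 43.32
tcp_pos: [0.5326, -0.1843, 0.1599]
orientation: [0.095, -3.138, -0.002]
wrist_force: [1.2, 0.2, 0.0]
opening: 0.0452
grip_force: 63.6
```

>>> play_rows --steps '[{"x": 0.3, "y": -4, "z": 0, "roll": 0}, {"x": 0.7, "y": -8, "z": 0, "roll": 0}, {"x": 0.9, "y": -11.5, "z": 0, "roll": 0}, {"x": 0.9, "y": -11.5, "z": 0, "roll": 0}, {"x": 0.9, "y": -11.5, "z": 0, "roll": 0}, {"x": 0.9, "y": -11.5, "z": 0, "roll": 0}]'

```text
time: 44.08
tcp_pos: [0.5316, -0.2974, 0.1611]
orientation: [0.096, -3.139, -0.001]
wrist_force: [-0.0, 0.5, -1.2]
opening: 0.0451
grip_force: 63.6
```

Run:
```python
from h import *
go(.532,-.3001,.0711,3.4); print(env.sense()['opening'])
i,im,d=shot('wrist'); W=wcloud(i,d); h=W[...,2]
cv2.imwrite('pics/w13.png',im[:,:,::-1])
zt=np.nanmedian(h[190:225,235:285]); print('small top z',zt)
for nm,lo,hi in(('small',zt-.004,zt+.005),('large',.057,.067),('pad',.008,.016)):
    m=(h>lo)&(h<hi)&(W[...,0]>.4)&(W[...,0]<.66)&(W[...,1]>-.4)&(W[...,1]<-.2)
    if nm!='pad': m&=im.min(2)>60
    else: m&=im.max(2)<60
    P=W[m][:,:2]; print(nm,m.sum(),rect(P))
    y=np.radians(3.4); A=np.stack([P@[np.cos(y),np.sin(y)],P@[-np.sin(y),np.cos(y)]],1)*1000
    print(np.percentile(A,[.3,99.7],0).round(1).tolist())
```

```text
t 44.08 tcp [ 0.5316 -0.2974  0.1611] yaw 3.52 tilt [-0.001  0.001 -1.   ]
shift cm [-0.03 -0.29  9.  ] roll 0.0021
0.04505647237749734
small top z 0.18989478811400723
small 17936 (array([ 522.3, -298.1]), 90.9, 72.3, 4.17)
[[458.6, -355.2], [547.2, -301.9]]
large 2391 (array([ 478.9, -303.1]), 66.1, 25.8, -86.57)
[[447.2, -363.8], [471.3, -298.5]]
pad 7373 (array([ 519. , -300.1]), 173.4, 130.2, 3.5)
[[413.8, -394.9], [577.7, -265.7]]
```

View pics/w13.png

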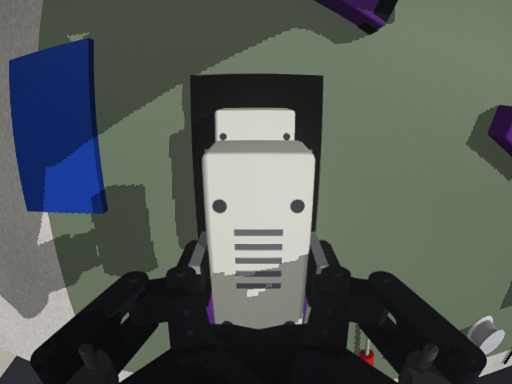

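The rear of the large module shows at (255,125) on the pad, below the held small one. By depth, the small module needs about −2.8 mm in y and +0.5 mm in x. I'll lower it.

>>> play_rows --steps '[{"x": -0.05, "y": -0.28, "z": 2, "roll": 0.002}, {"x": -0.05, "y": -0.28, "z": 5, "roll": 0.002}, {"x": -0.05, "y": -0.28, "z": 7, "roll": 0.002}, {"x": -0.05, "y": -0.28, "z": 8, "roll": 0.002}, {"x": -0.05, "y": -0.28, "z": 8.4, "roll": 0.002}, {"x": -0.05, "y": -0.28, "z": 8.4, "roll": 0.002}, {"x": -0.05, "y": -0.28, "z": 8.4, "roll": 0.002}]'

```text
time: 45.0
tcp_pos: [0.5332, -0.3019, 0.079]
orientation: [-0.091, 3.139, -0.002]
wrist_force: [1.1, 0.9, -0.6]
opening: 0.0448
grip_force: 63.6
```

Run:
```python
from h import *
go(.5323,-.3002,.0711,3.4); print(env.sense()['wrist_force'])
```

```text
t 45.0 tcp [ 0.5332 -0.3019  0.079 ] yaw 3.34 tilt [ 0.002 -0.001 -1.   ]
shift cm [0.08 0.18 0.79] roll -0.0011
[ 1.12149422  0.89362184 -0.58361728]
```

>>> play_rows --steps '[{"x": 0.08, "y": 0.15, "z": 0.3, "roll": -0.001}, {"x": 0.08, "y": 0.15, "z": 0.5, "roll": -0.001}, {"x": 0.08, "y": 0.15, "z": 0.6, "roll": -0.001}, {"x": 0.08, "y": 0.15, "z": 0.7, "roll": -0.001}, {"x": 0.08, "y": 0.15, "z": 0.7, "roll": -0.001}]'

```text
time: 45.62
tcp_pos: [0.5318, -0.3001, 0.0711]
orientation: [-0.093, 3.14, -0.0]
wrist_force: [-0.7, 1.3, 1.2]
opening: 0.0451
grip_force: 63.8
```

Touching (the upward force has risen). I'll add a tiny press, release, rise and check.

>>> play_rows --steps '[{"x": 0, "y": 0, "z": 0.05, "roll": 0}, {"x": 0, "y": 0, "z": 0.05, "roll": 0}]'

```text
time: 45.88
tcp_pos: [0.5319, -0.3002, 0.0711]
orientation: [-0.093, 3.14, -0.001]
wrist_force: [-2.5, 1.4, 6.2]
opening: 0.0452
grip_force: 64.4
```

>>> play_rows --steps '[{"x": 0, "y": 0, "z": 0, "roll": 0}, {"x": 0, "y": 0, "z": 0, "roll": 0}, {"x": 0, "y": 0, "z": 0, "roll": 0}, {"x": 0, "y": 0, "z": 0, "roll": 0}, {"x": 0, "y": 0, "z": 0, "roll": 0}, {"x": 0, "y": 0, "z": 0, "roll": 0}]' --jaw -1

```text
time: 46.62
tcp_pos: [0.5316, -0.3, 0.0703]
orientation: [-0.093, 3.14, -0.0]
wrist_force: [0.3, 0.6, -1.1]
opening: 0.0856
grip_force: 0.0
```

>>> play_rows --steps '[{"x": 0, "y": 0, "z": -2, "roll": 0}, {"x": 0, "y": 0, "z": -5, "roll": 0}, {"x": 0, "y": 0, "z": -9, "roll": 0}, {"x": 4, "y": 0, "z": -13, "roll": 0}, {"x": 8, "y": 0, "z": -16, "roll": 0}, {"x": 11, "y": 3, "z": -16, "roll": 0}, {"x": 11, "y": 3, "z": -16, "roll": 0}, {"x": 11, "y": 3, "z": -16, "roll": 0}]'

```text
time: 47.62
tcp_pos: [0.4205, -0.2769, 0.2315]
orientation: [-0.093, 3.139, -0.002]
wrist_force: [0.2, 1.5, -0.2]
opening: 0.0856
grip_force: 0.0
```

Run:
```python
from h import *
i,im,d=shot('wrist'); W=wcloud(i,d); h=W[...,2]
cv2.imwrite('pics/w14.png',im[:,:,::-1])
for nm,lo,hi in(('small',.094,.105),('large',.056,.067),('pad',.007,.016)):
    m=(h>lo)&(h<hi)&(W[...,0]>.4)&(W[...,0]<.66)&(W[...,1]>-.4)&(W[...,1]<-.2)
    m&=(im.max(2)<60) if nm=='pad' else True
    P=W[m][:,:2]; print(nm,m.sum(),rect(P))
    y=np.radians(3.4); A=np.stack([P@[np.cos(y),np.sin(y)],P@[-np.sin(y),np.cos(y)]],1)*1000
    print(np.percentile(A,[.2,99.8],0).round(1).tolist())
print(env.sense()['time'])
```

```text
small 3497 (array([ 532. , -300.1]), 111.5, 46.2, 2.89)
[[457.8, -353.8], [568.2, -307.7]]
large 1617 (array([ 531.5, -300.4]), 132.3, 66.5, 3.16)
[[446.7, -364.4], [578.3, -298.0]]
pad 6470 (array([ 531.7, -299.2]), 200.3, 129.9, 3.31)
[[413.2, -394.9], [611.9, -265.8]]
47.675
```

View pics/w14.png

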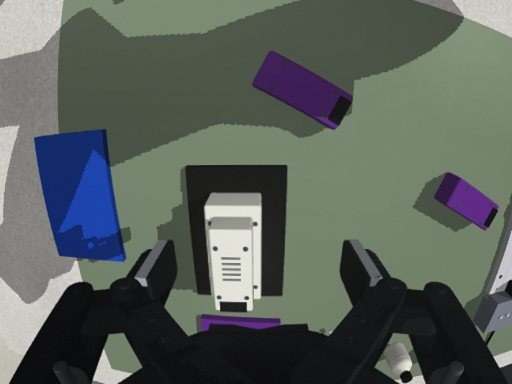

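The column stands at (235,250), with the small module centred on the large one and both centred on the pad to within about 1 mm. I'm handing in.

```bash
python3 -c "
from cell import env
print(env.close_job())"
```

```text
the job is handed in; nothing more can be done
None
```

I tested the large module and then the small one (the medium was absent), stacked the small on the large in the middle of the black pad (centred to within about 1 mm by wrist-camera depth), and handed the job in at about 48 s; no verdict came back.

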